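Release an apple from the cellar feeder and hold it up in the tongs

TASK

Press the green pedal of the fruit feeder down to its stop and keep it there until the apple has rolled to the end of the chute, then let the pedal up. Take the blue-handled tongs, close their jaws on the apple and hold it up for inspection, at least 20 cm above the bench; finish while still holding it there, steady. Touch the apple with the tongs only, do not drop it, and leave the jars and other things on the bench where they are.

Things in the scene. Friction and masses are not known exactly. Their poses are not given: they have to be found in the camera images.
- feeder: fixed wood and steel fruit feeder. Origin on the bench straight below the seat; x points up the chute, away from the robot, y left, z up. Two rails, 36 mm wide overall, fall 8 degrees towards -x and end at a thin yellow stop post 25 mm to -x of the seat, 74 mm high; near the seat all else is under 60 mm high. End board at x = 188 mm, 123 mm high. A yellow gate pin at x = 92 mm holds the apple.
- feeder_seat (a point): where the centre of the apple comes to rest against the stop post after it has rolled down: 72 mm above the bench, on the feeder's z axis. It does not move.
- pedal (a joint): angle of the green pedal: 0 up, 0.19 rad fully down on its stop. Hinge parallel to the feeder's x, 85 mm to -y of the chute; a spring brings it back up. The gate pin on the same lever frees the apple only near the end of the travel; the apple then takes up to a second to roll to the stop while the pedal is kept down.
- pedal_tread (a point): centre of the top of the pedal's black rubber tread, 90 x 52 mm (feeder x and y), at feeder x = 45 mm, y = 125 mm, 74 mm above the bench when up, 40 mm lower when fully down (it tips, outer +y edge lowest). It takes about 3 N at first and 8 to 10 N at the stop.
- apple: small red apple, practically a ball of 44 mm diameter, about 45 g; origin at its centre. It starts behind the yellow gate pin on the chute, about 114 mm to the feeder's +x of the seat, centre 88 mm high. It may be handled only by the tongs.
- tongs: spring tongs on a rest, 200 mm long, 0.16 kg, balanced near the origin. Origin midway between the two blue grip plates, at mid height, 33 mm above the bench; x to the jaws, y left. Grip plates 50 mm long, 24 mm high, 58 mm over their outsides when open. Squeeze the rubbery plates along y (8 N starts, 12 N shuts on the apple): 52 mm carries them with open jaws, near 40 mm they grip the apple.
- tongs_jaws (a point): middle between the two jaws, 90 mm ahead (+x) of the tongs' origin, same height: where the apple's centre belongs. Jaws 18 mm high, 32 mm long; the gap between them is about 72 mm open, 62 mm with the grip plates squeezed to 52 mm. Both arms turn together on hinges 85 mm behind the origin.
- tongs_left: the tongs' left (+y) arm with its blue grip plate and jaw; origin on its hinge, 85 mm behind the tongs' origin, 8 mm to the left.
- tongs_right: the tongs' right (-y) arm, the mirror image; origin on its hinge, 85 mm behind the tongs' origin, 8 mm to the right.
- rest: fixed wooden tongs rest: a spine 26 mm wide and 6 mm high along x, with cross bars 24 mm high, 60 mm wide at x = -85 mm and 116 mm wide at x = +88 mm. Nothing stands beside the grip plates. Origin on the bench, about below the tongs' origin; x as theirs.
- jar_red: closed preserve jar, red, 68 mm across, 100 mm high, origin at its foot; a bystander.
- jar_amber: closed preserve jar, amber, 68 mm across, 100 mm high, origin at its foot; a bystander.
- jar_green: closed preserve jar, green, 68 mm across, 100 mm high, origin at its foot; a bystander.
- jar_lid: loose brass jar lid lying flat, 72 mm across, 14 mm high, origin at its underside; a bystander between the feeder and the robot.
- mug: blue mug, 76 mm across, 85 mm high, origin at its foot; a bystander.
- torch: black pocket torch lying down, 135 x 36 x 36 mm, origin at its underside; a bystander.
- pot: small empty terracotta flowerpot, 90 mm across the rim, 80 mm high, origin at its foot; a bystander.
Mind the look-alikes: they are no part of the job. Leave any purple or red look-alike of the tongs alone. Of the things shaped like the apple, the red one is meant.

How it is judged:
By the outcome, as a careful person would: the job done as asked, in the order asked, and still so for the second after the job is handed in, while the arm keeps its last pose, push and grip.
It also fails if it takes over 64 s, if anything falls off the work surface, if the arm or the gripper's body presses on something with over 40 N, if the wrist force passes 120 N, or if a joint passes its speed limit or range.

ROBOT

A 6-joint arm with a two-finger parallel gripper is mounted at the origin on the work surface. World frame = base frame: x ahead of the robot, y to its left, z up, the work surface at z = 0. Lengths are in m, angles in degrees, forces in N, time in s.
With the tool pointing down it reaches from about 0.4 to 0.825 m from the base axis. Payload 7 kg.
Tool frame: the origin (TCP) lies at the very end of the fingers, on their centre line; the grasp point (between the pads) lies 19 mm behind it (r.grasp_offset is the z of the grasp point in the tool frame, in m); z points along the fingers, y is the direction in which the jaws open and shut (so a half turn about z gives the same grasp; the last joint's range is limited). The gripper opens to 88 mm and grips with 3 to 60 N. Pads are 19 mm wide; open, the fingers measure 130 mm over their backs; the gripper's body (78 mm by 193 mm) begins 47 mm behind the grasp point.
Start: joints at [93.054, 20.546, 0.682, 0, -70.136, -16.507], TCP at [0.157, 0.656, 0.227] pointing down, gripper open.
Joint ranges: [-176.03, 176.03], [-82.01, 121.73], [-58.28, 71.71], [-173.87, 95.51], [-174.79, -0.11], [-173.66, 173.66]. Speed limits (degrees/s): [136.94, 136.94, 172.46, 180, 180, 180].

INTERFACE

Orientations are given as [roll, pitch, yaw] about the fixed x, y, z axes, in that order (R = Rz(yaw) Ry(pitch) Rx(roll)).
In Python, from plant import r gives the robot as it stands.
- The arm moves only by the tool carry_out, never from a script. Its argument "plan" is a list of rows, each a list of 6 numbers: the shift along the world's x, y, z in m, then the turn, a rotation vector about the world's x, y, z in rad. In form: [[tx, ty, tz, wx, wy, wz], ...]. A call has 1 to 12 rows; each row shifts and turns the pose as measured when the row begins; what a row does not reach is not made up. A row lasts 1/12 s, in which the tool goes at most 41.7 mm and 7.16 degrees, less where a joint would pass 70% of its speed; a pose out of reach is approached as far as the arm can. A call with a gripper value outside its range is refused whole. "fingers" is the closure, from -1 (fully open) to 1 (shut), set as the call begins (left out, the last holds). The fingers move at their own pace and stop on an object; "force" is the grip in N (left out, the last holds). Time passes only in rows, so rows that do not move let the fingers close. It gives the time, the measured TCP pose, the force and the opening at its end, in the units of the state.
- r.get_state(): the state, without advancing time (a new reading comes with each control period).
- r.capture(name): name is "scene" or "top"; returns the picture (400x640x3 uint8, red, green, blue); there is no depth.
- r.camera_model(name): a dict with "fov_y" (degrees; the focal length in pixels is half the picture's height over the tangent of half this angle, whatever the lens; pixels are square), "cx", "cy" (the principal point, pixels), "R" (3x3) and "t" (3): a world point X has camera coordinates R X + t. Camera axes: x right, y down, z forward; pixel columns grow to the right and rows downward; lengths in m; the calibration is good to about 2 mm. A picture is of the moment at which its call begins. camera_model takes no time and is no camera call.
- r.close_job(): hands the job in, once; it reports no verdict.
The state is a dict: "time_s": time; "joints": joint angles; "qd": joint speeds; "joint_torque": joint torques, N m; "tcp_pos": TCP position; "eef_rot": TCP orientation; "contact_force": force on the tool from outside, world axes, zero at the start; "moment": the same for the moment, N m; "gripper_width": finger opening in m.
Only numpy, scipy, OpenCV 4.12 (cv2) and the standard library are available. Lean on these libraries where they do the work, as an engineer would, in place of code of your own. Each camera call takes 0.05 s, during which the arm holds its last target.

## Working session

There is one attempt and no reset: what is moved stays moved. The work goes in short steps, Python scripts to look and compute and a tool call to move; the robot and the scene stay as the last step left them, time stands still between calls to the robot, and variables do not carry over. Pictures are saved under pics/ and viewed, and the job is handed in when it is done.

Besides the shell and the picture viewer there is one more tool, called after ">>>" in YAML: its name, and indented under it one key for each argument. carry_out: Moves the arm, as the interface text tells. Its arguments: {"type":"object","properties":{"plan":{"type":"array"},"fingers":{"type":"number"},"force":{"type":"number"}},"required":["plan"]}

```bash
mkdir -p pics; ls
cat > h.py <<'E'
import numpy as np, cv2
from plant import r
def K(n):
    m=r.camera_model(n); f=200/np.tan(np.radians(m['fov_y']/2)); return m,f
def ray(n,u,v):
    m,f=K(n); R=np.array(m['R']);t=np.array(m['t'])
    d=R.T@np.array([(u-m['cx'])/f,(v-m['cy'])/f,1]); return -R.T@t,d
def onz(n,u,v,z):
    o,d=ray(n,u,v); return o+d*(z-o[2])/d[2]
def proj(n,X):
    m,f=K(n); c=np.array(m['R'])@np.array(X)+np.array(m['t']); return np.array([m['cx']+f*c[0]/c[2],m['cy']+f*c[1]/c[2]])
def tri(p1,p2):
    o1,d1=ray('scene',*p1);o2,d2=ray('top',*p2)
    d1/=np.linalg.norm(d1);d2/=np.linalg.norm(d2)
    s=np.linalg.lstsq(np.c_[d1,-d2],o2-o1,rcond=None)[0]
    a=o1+s[0]*d1;b=o2+s[1]*d2; return (a+b)/2,np.linalg.norm(a-b)
def snap(n,f):
    im=np.array(r.capture(n)); cv2.imwrite('pics/'+f,im[:,:,::-1]); return im
E
python3 - <<'E'
from h import *
for n in('scene','top'):
    snap(n,n+'0.png'); m=r.camera_model(n); print(n,m)
print(r.get_state(), r.grasp_offset)
E
```

```text
pics
scene {'fov_y': 52.194035845618814, 'cx': 317.4665260215713, 'cy': 193.9907315003587, 'R': array([[-0.59553576,  0.80325136,  0.01115404],
       [ 0.64911152,  0.48934286, -0.58240691],
       [-0.47327729, -0.33960392, -0.81282088]]), 't': array([ 0.34577162, -0.31234607,  1.48714541])}
top {'fov_y': 55.07394056145127, 'cx': 311.11005359670577, 'cy': 197.99783516238594, 'R': array([[-0.0138244 , -0.99989817,  0.00354187],
       [-0.98715454,  0.01308418, -0.15923168],
       [ 0.15916912, -0.00569766, -0.98723489]]), 't': array([-0.01743021,  0.58242662,  1.36857938])}
{'time_s': 0.1, 'joints': array([ 9.30535820e+01,  2.05879825e+01,  6.38042802e-01, -1.45662088e-02,
       -7.01354659e+01, -1.65063175e+01]), 'qd': array([-0.00550032,  0.00265475,  0.10463833,  0.09987305,  0.05619141,
       -0.03474255]), 'joint_torque': array([-1.05126692e-03, -5.84159374e+01,  2.93751580e+01,  7.01555014e+00,
        1.01749896e-02, -4.35217908e-05]), 'tcp_pos': array([0.15698516, 0.6560436 , 0.22571155]), 'eef_rot': array([ 1.79914223e+02, -1.11378393e-02, -1.34576869e+01]), 'contact_force': array([-0.19188413, -0.45061361,  0.55084649]), 'moment': array([0.00609087, 0.00883958, 0.01372962]), 'gripper_width': 0.08788862644800753} -0.0188
```

```bash
python3 -c "
import plant;print([x for x in dir(plant.r) if x[0]!='_'])"
```

```text
['Unreachable', 'camera_model', 'capture', 'close_job', 'get_state', 'grasp_offset']
```

View pics/scene0.png

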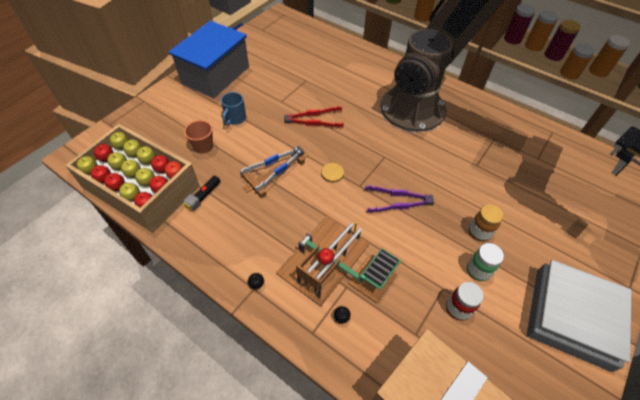

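View pics/top0.png

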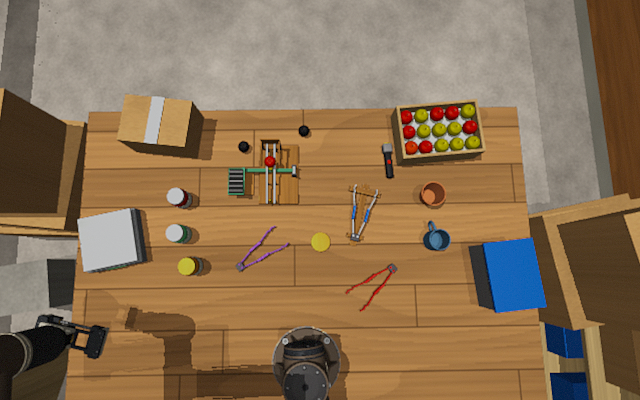

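Candidates for the tongs (scene/top px): blue (275,168)/(363,213) is the one meant. Purple (400,199)/(263,250) and red (314,118)/(372,287) are look-alikes. Candidates for the apple: the red ball on the chute (326,256)/(270,161) is the one meant. The crate apples (130,165)/(438,130) and two black balls are not. I'll check the choice in a close crop.

Run:
```python
import cv2,numpy as np
s=cv2.imread('pics/scene0.png');t=cv2.imread('pics/top0.png')
a=cv2.resize(s[135:305,225:415],None,fx=3,fy=3,interpolation=cv2.INTER_CUBIC)
b=cv2.resize(t[125:255,215:395],None,fx=4,fy=4,interpolation=cv2.INTER_CUBIC)
cv2.imwrite('pics/c1.png',a);cv2.imwrite('pics/c2.png',b)
```

```text
(no output)
```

View pics/c1.png

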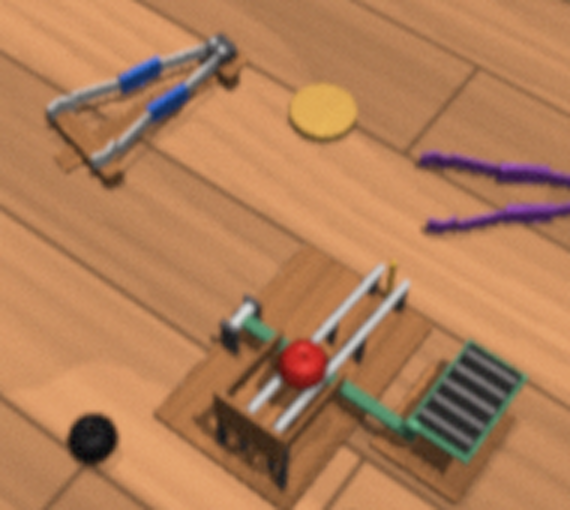

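View pics/c2.png

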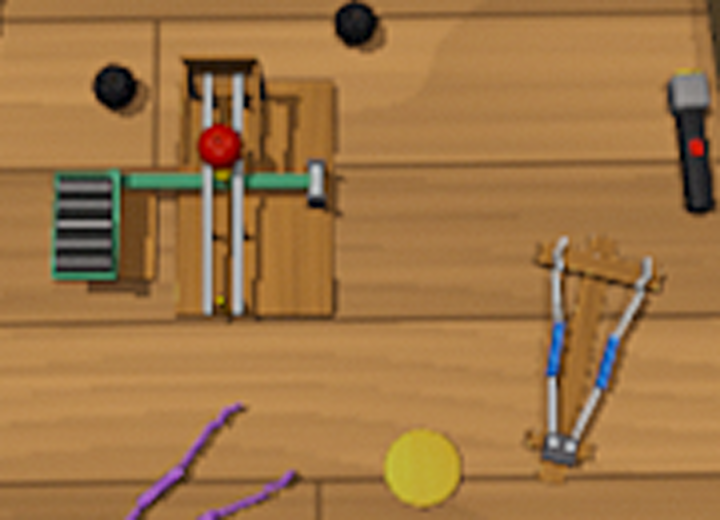

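The crops show the red ball behind the gate pin, with the stop post at top ≈(270,200). The green pedal is at scene ≈(380,268), and the blue-plate tongs open away from the robot. Next I measure them.

Run:
```python
from h import *
s=cv2.imread('pics/scene0.png');t=cv2.imread('pics/top0.png')
def blobs(im,lo,hi,box,mina=6):
    h=cv2.cvtColor(im,cv2.COLOR_BGR2HSV); m=cv2.inRange(h,np.array(lo),np.array(hi))
    k=np.zeros_like(m);x0,y0,x1,y1=box;k[y0:y1,x0:x1]=m[y0:y1,x0:x1]
    n,l,st,c=cv2.connectedComponentsWithStats(k)
    return [(c[i].round(1),st[i,4],st[i,:4]) for i in range(1,n) if st[i,4]>=mina]
for nm,im,bx in(('scene',s,(225,135,415,305)),('top',t,(215,125,395,255))):
    print(nm)
    print(' red',blobs(im,(0,180,90),(6,255,255),bx))
    h=blobs(im,(170,180,90),(180,255,255),bx);print(' red2',h)
    print(' blue',blobs(im,(105,150,80),(125,255,255),bx))
    print(' green',blobs(im,(55,80,50),(90,255,255),bx))
    print(' yel',blobs(im,(22,200,100),(32,255,255),bx,1))
# dark tread/ apple
```

```text
scene
 red [(array([325.2, 255.8]), np.int32(189), array([318, 248,  16,  17], dtype=int32))]
 red2 []
 blue [(array([271.3, 159.5]), np.int32(55), array([266, 155,  12,  10], dtype=int32)), (array([280.8, 168.6]), np.int32(57), array([275, 164,  12,  10], dtype=int32))]
 green [(array([310.1, 243.9]), np.int32(33), array([307, 241,   8,   7], dtype=int32)), (array([396.1, 264.1]), np.int32(8), array([394, 261,   5,   7], dtype=int32)), (array([361.2, 275.7]), np.int32(180), array([339, 263,  52,  25], dtype=int32))]
 yel []
top
 red [(array([269.2, 160.8]), np.int32(79), array([265, 156,  10,  10], dtype=int32)), (array([388.9, 161.6]), np.int32(11), array([388, 160,   3,   4], dtype=int32))]
 red2 []
 blue [(array([353. , 213.5]), np.int32(20), array([352, 208,   3,  11], dtype=int32)), (array([366.2, 215.6]), np.int32(20), array([364, 210,   5,  12], dtype=int32))]
 green [(array([244.5, 177.4]), np.int32(158), array([228, 167,  37,  28], dtype=int32)), (array([283.5, 170. ]), np.int32(48), array([276, 169,  16,   3], dtype=int32))]
 yel [(array([270.3, 168.4]), np.int32(7), array
[... 281 characters left out ...]
ray([325., 234.]), np.int32(1), array([325, 234,   1,   1], dtype=int32)), (array([327.1, 237.2]), np.int32(8), array([326, 236,   4,   4], dtype=int32)), (array([327., 240.]), np.int32(1), array([327, 240,   1,   1], dtype=int32)), (array([329., 241.]), np.int32(1), array([329, 241,   1,   1], dtype=int32)), (array([327., 247.]), np.int32(1), array([327, 247,   1,   1], dtype=int32)), (array([325., 249.]), np.int32(1), array([325, 249,   1,   1], dtype=int32)), (array([318., 250.]), np.int32(1), array([318, 250,   1,   1], dtype=int32)), (array([321., 251.]), np.int32(1), array([321, 251,   1,   1], dtype=int32)), (array([323., 250.]), np.int32(1), array([323, 250,   1,   1], dtype=int32))]
```

Run:
```python
from h import *
S=lambda x,y:(225+(x+.5)/3-.5,135+(y+.5)/3-.5)
T=lambda x,y:(215+(x+.5)/4-.5,125+(y+.5)/4-.5)
print('apple',tri((325.8,256.1),(269.4,160.7)), onz('scene',325.8,256.1,.088),onz('top',269.4,160.7,.088))
P={'treadA':((471,341),(121,280)),'treadB':((525,377),(54,280)),'treadC':((466,460),(54,172)),'treadD':((409,427),(121,172)),
'stop':((391,263),(221,299))}
for k,(a,b) in P.items(): print(k,tri(S(*a),T(*b)))
print('blue L/R top')
bs=[(271.3,159.5),(280.8,168.6)];bt=[(366.2,215.6),(353.,213.5)]
for a,b in zip(bs,bt): print(tri(a,b), onz('scene',*a,.045),onz('top',*b,.045))
# hinge, jaw tips
print('hinge',tri(S(222,48),T(561,450)))
print('jaw tips',tri(S(54,108),T(648,262)),tri(S(96,160),T(563,242)))
print('rails low end mid', onz('top',*T(223,312),.05))
print('rail up', tri(S(252,405),T(238,75)),tri(S(252,405),T(209,75)),tri(S(282,423),T(209,75)))
for n,p in (('lid',(320.5,242)),('torch',(389,162)),('jarR',(178,197)),('pot',(432,194)),('mug',(436,238))): print(n,onz('top',*p,.014))
```

```text
apple (array([0.71353015, 0.12382978, 0.09354518]), np.float64(0.0006032099540728967)) [0.71129129 0.1220319  0.088     ] [0.71484621 0.12467326 0.088     ]
treadA (array([0.59432296, 0.2182086 , 0.06300881]), np.float64(0.00416059304204803))
treadB (array([0.59591328, 0.27649259, 0.06469487]), np.float64(0.0011330551079016093))
treadC (array([0.69497924, 0.27649061, 0.07307315]), np.float64(0.001758057110515344))
treadD (array([0.69551798, 0.21919895, 0.06319509]), np.float64(0.003423191617669899))
stop (array([0.57488747, 0.12305795, 0.07506266]), np.float64(0.0016954991965677704))
blue L/R top
(array([ 0.51614957, -0.2290488 ,  0.03378517]), np.float64(0.002010564903577656)) [ 0.52333483 -0.22307284  0.045     ] [ 0.51432593 -0.2265163   0.045     ]
(array([ 0.52531774, -0.18145095,  0.03221083]), np.float64(0.003909979017042974)) [ 0.5337409  -0.17598211  0.045     ] [ 0.52272598 -0.17831582  0.045     ]
hinge (array([ 0.43652063, -0.1831541 ,  0.03577963]), np.float64(0.0008607167337524696))
jaw tips (array([ 0.60871073, -0.26826984,  0.04049795]), np.float64(0.002899683521910835)) (array([ 0.63014489, -0.19121433,  0.03630867]), np.float64(0.0007557704671423439))
rails low end mid [0.56637741 0.12452037 0.05      ]
rail up (array([0.77383634, 0.10995016, 0.1008886 ]), np.float64(0.008189748760168944)) (array([0.77473511, 0.12473735, 0.11775329]), np.float64(0.014261592278003086)) (array([0.77304978, 0.13769456, 0.10197289]), np.float64(0.011702088098613976))
lid [ 0.42171196 -0.05803078  0.014     ]
torch [ 0.72333514 -0.32625846  0.014     ]
jarR [0.59787788 0.47659701 0.014     ]
pot [ 0.59667457 -0.4834327   0.014     ]
mug [ 0.43063197 -0.48768701  0.014     ]
```

Everything agrees with the description:
- **Feeder:** yaw is about 0. The seat is at ≈(0.600, 0.1235), and the post at 0.575 matches. The tread is at ≈(0.645, 0.248).
- **Tongs:** the origin is at ≈(0.520, −0.2045) with yaw ≈ −14.4°. The hinge distance measures 87 mm against 85 mm given.

Next I move to the pedal with the fingers shut. I turn the gripper so its long body lies along the chute, clear of the apple.

>>> carry_out:
  plan:
    - [0.027,-0.0225,0,0,0,-0.09]
    - [0.027,-0.0225,0,0,0,-0.09]
    - [0.027,-0.0225,0,0,0,-0.09]
    - [0.027,-0.0225,0,0,0,-0.09]
    - [0.027,-0.0225,0,0,0,-0.09]
    - [0.027,-0.0225,0,0,0,-0.09]
    - [0.027,-0.0225,0,0,0,-0.09]
    - [0.027,-0.0225,0,0,0,-0.09]
    - [0.027,-0.0225,0,0,0,-0.09]
    - [0.027,-0.0225,0,0,0,-0.09]
    - [0.027,-0.0225,0,0,0,-0.09]
    - [0.027,-0.0225,0,0,0,-0.09]
  fingers: 1
  force: 20

```text
time_s: 1.1
tcp_pos: [0.4854, 0.3743, 0.2193]
eef_rot: [179.4, -0.2, -77.5]
contact_force: [0.1, 0.5, 0.4]
gripper_width: 0.0132
```

>>> carry_out:
  plan:
    - [0.027,-0.021,0,0,0,-0.08]
    - [0.027,-0.021,0,0,0,-0.08]
    - [0.027,-0.021,0,0,0,-0.08]
    - [0.027,-0.021,-0.02,0,0,-0.08]
    - [0.027,-0.021,-0.03,0,0,-0.08]
    - [0.02,-0.016,-0.03,0,0,-0.06]
    - [0.005,-0.003,-0.02,0,0,0]
    - [0,0,0,0,0,0]

```text
time_s: 1.77
tcp_pos: [0.6539, 0.2381, 0.1166]
eef_rot: [179.5, -0.2, -106.0]
contact_force: [-1.1, -0.3, -1.4]
gripper_width: 0.0005
```

>>> carry_out:
  plan:
    - [-0.005,0.006,-0.01,0,0,0]
    - [-0.003,0.005,-0.01,0,0,0]
    - [0,0,-0.01,0,0,0]
    - [0,0,0,0,0,0]

```text
time_s: 2.1
tcp_pos: [0.6441, 0.2509, 0.0851]
eef_rot: [179.4, -0.2, -105.9]
contact_force: [-0.2, 0.2, -1.8]
gripper_width: 0.0004
```

Run:
```python
from h import *
a=snap('scene','s1.png');b=snap('top','t1.png')
c=np.hstack([cv2.resize(a[190:310,280:420],None,fx=3,fy=3),cv2.resize(b[130:220,215:320],None,fx=3.6,fy=4)])[:,:,::-1]
cv2.imwrite('pics/c3.png',c); print(r.get_state()['tcp_pos'])
```

```text
[0.64548471 0.25134944 0.08738596]
```

View pics/c3.png

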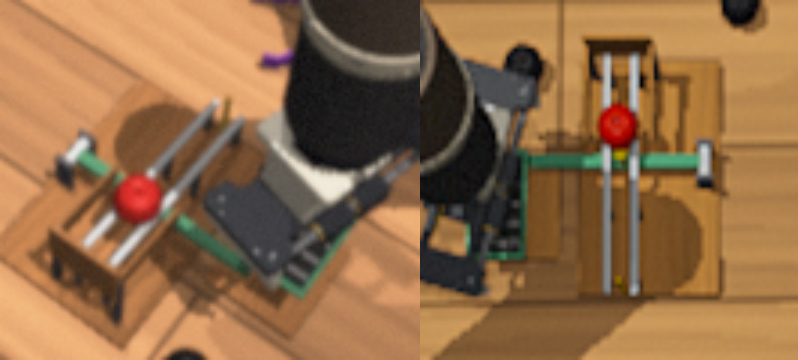

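The tool stands over the tread, and the body is clear of the chute and apple (apple in the top crop at ≈(618,125)). Press now.

>>> carry_out:
  plan:
    - [0,0,-0.006,0,0,0]
    - [0,0,-0.006,0,0,0]
    - [0,0,-0.006,0,0,0]
    - [0,0,-0.006,0,0,0]
    - [0,0,-0.006,0,0,0]
    - [0,0,-0.006,0,0,0]

```text
time_s: 2.7
tcp_pos: [0.6473, 0.2554, 0.0551]
eef_rot: [179.9, 0.4, -105.7]
contact_force: [-2.9, 1.9, 4.6]
gripper_width: 0.0007
```

>>> carry_out:
  plan:
    - [0,-0.002,-0.007,0,0,0]
    - [0,-0.001,-0.007,0,0,0]
    - [0,-0.001,-0.006,0,0,0]
    - [0,-0.001,-0.006,0,0,0]
    - [0,0,-0.003,0,0,0]

```text
time_s: 3.12
tcp_pos: [0.6483, 0.2541, 0.0323]
eef_rot: [-179.8, 0.7, -105.5]
contact_force: [-18.1, -3.1, 41.2]
gripper_width: 0.0008
```

Force is high at the stop, so I ease off slightly and hold.

>>> carry_out:
  plan:
    - [-0.001,0,0.0005,0,0,0]

```text
time_s: 3.2
tcp_pos: [0.6479, 0.2543, 0.0354]
eef_rot: [-179.7, 0.7, -105.4]
contact_force: [-0.6, 0.4, 6.8]
gripper_width: 0.0003
```

>>> carry_out:
  plan:
    - [0,0,-0.002,0,0,0]
    - [0,0,-0.001,0,0,0]

```text
time_s: 3.37
tcp_pos: [0.6482, 0.2543, 0.0353]
eef_rot: [-179.6, 0.8, -105.3]
contact_force: [-4.0, 1.7, 6.8]
gripper_width: 0.0005
```

```bash
cat > look.py <<'E'
from h import *
import sys
n=sys.argv[1]
a=snap('scene','s%s.png'%n);b=snap('top','t%s.png'%n)
c=np.hstack([cv2.resize(a[190:310,280:420],None,fx=3,fy=3),cv2.resize(b[130:220,215:320],None,fx=3.6,fy=4)])[:,:,::-1]
cv2.imwrite('pics/c%s.png'%n,c); s=r.get_state();print(s['time_s'],s['tcp_pos'],s['contact_force'],s['gripper_width'])
E
python3 look.py 4
```

```text
3.4667 [0.64815787 0.25429367 0.03504689] [-3.88603347  1.61550762  6.91212484] 0.00033750924189837015
```

View pics/c4.png

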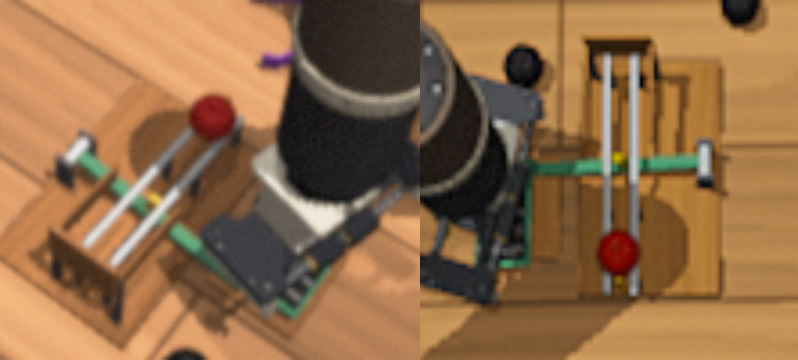

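The apple is already near the post. I keep the pedal firmly down for a further second.

>>> carry_out:
  plan:
    - [0,0,-0.003,0,0,0]
    - [0,0,-0.0025,0,0,0]
    - [0,0,-0.002,0,0,0]
    - [0,0,-0.002,0,0,0]
    - [0,0,-0.002,0,0,0]

```text
time_s: 3.88
tcp_pos: [0.6482, 0.2543, 0.0338]
eef_rot: [-179.4, 0.8, -105.1]
contact_force: [-7.8, -0.1, 19.1]
gripper_width: 0.0
```

>>> carry_out:
  plan:
    - [0,0,-0.0015,0,0,0]
    - [0,0,-0.0015,0,0,0]
    - [0,0,-0.0015,0,0,0]
    - [0,0,-0.0015,0,0,0]
    - [0,0,-0.0015,0,0,0]
    - [0,0,-0.0015,0,0,0]

```text
time_s: 4.38
tcp_pos: [0.6482, 0.2543, 0.0339]
eef_rot: [-179.2, 0.9, -105.0]
contact_force: [-7.1, 0.9, 16.2]
gripper_width: 0.0005
```

```bash
python3 look.py 5
```

```text
4.4833 [0.64819287 0.25427549 0.03398869] [-6.49194965 -0.67995486 15.52605824] 0.000507438483256869
```

View pics/c5.png

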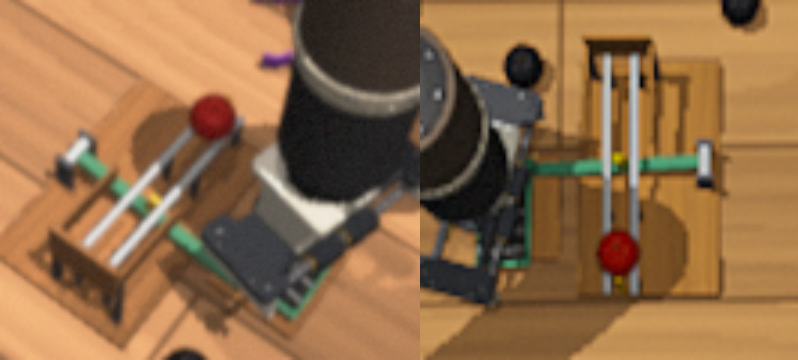

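The apple rests at the seat (same pixel (618,252) in both looks). I let the pedal up gently.

>>> carry_out:
  plan:
    - [0,0,0.006,0,0,0]
    - [0,0,0.007,0,0,0]
    - [0,0,0.007,0,0,0]
    - [0,0,0.007,0,0,0]
    - [0,0,0.007,0,0,0]
    - [0,0,0.01,0,0,0]
    - [0,0,0.02,0,0,0]
    - [0,0,0.03,0,0,0]
    - [0,0,0.035,0,0,0]
    - [0,0,0.035,0,0,0]
    - [0,0,0.02,0,0,0]
    - [0,0,0,0,0,0]

```text
time_s: 5.48
tcp_pos: [0.6463, 0.2504, 0.2236]
eef_rot: [-179.4, 0.6, -105.1]
contact_force: [0.7, -0.2, 1.4]
gripper_width: 0.0003
```

>>> carry_out:
  plan:
    - [-0.009,-0.0325,0,0,0,-0.11]
    - [-0.009,-0.0325,0,0,0,-0.11]
    - [-0.009,-0.0325,0,0,0,-0.11]
    - [-0.009,-0.0325,0,0,0,-0.11]
    - [-0.009,-0.0325,0,0,0,-0.11]
    - [-0.009,-0.0325,0,0,0,-0.11]
    - [-0.009,-0.0325,0,0,0,-0.11]
    - [-0.009,-0.0325,0,0,0,-0.11]
    - [-0.009,-0.0325,0,0,0,-0.11]
    - [-0.009,-0.0325,0,0,0,-0.11]
    - [-0.009,-0.0325,0,0,0,-0.11]
    - [-0.009,-0.0325,0,0,0,-0.11]
  fingers: -1

```text
time_s: 6.48
tcp_pos: [0.5305, -0.1494, 0.2188]
eef_rot: [-179.5, 0.5, 176.2]
contact_force: [0.6, 0.6, 0.4]
gripper_width: 0.0748
```

```bash
cat > go.py <<'E'
from h import *
from scipy.spatial.transform import Rotation as Ro
import sys
def go(x,y,z,yaw):
    s=r.get_state(); c=Ro.from_euler('xyz',s['eef_rot'],degrees=True); g=Ro.from_euler('xyz',[180,0,yaw],degrees=True)
    print('t',s['time_s'],'d',(np.array([x,y,z])-s['tcp_pos']).round(4),'rv',(g*c.inv()).as_rotvec().round(4),'F',s['contact_force'].round(1),'w',s['gripper_width'].round(4),'rot',s['eef_rot'].round(1), 'j',s['joints'].round(0))
if __name__=='__main__': go(*map(float,sys.argv[1:]))
E
python3 go.py 0.52 -0.2045 0.1 165.6
```

```text
Traceback (most recent call last):
  File "go.py", line 7, in <module>
    if __name__=='__main__': go(*map(float,sys.argv[1:]))
                             ~~^^^^^^^^^^^^^^^^^^^^^^^^^^
  File "go.py", line 6, in go
    print('t',s['time_s'],'d',(np.array([x,y,z])-s['tcp_pos']).round(4),'rv',(g*c.inv()).as_rotvec().round(4),'F',s['contact_force'].round(1),'w',s['gripper_width'].round(4),'rot',s['eef_rot'].round(1), 'j',s['joints'].round(0))
                                                                                                                                                  ^^^^^^^^^^^^^^^^^^^^^^^^
AttributeError: 'float' object has no attribute 'round'
```

```bash
sed -i "s/s\['gripper_width'\].round(4)/round(s['gripper_width'],4)/" go.py; python3 go.py 0.52 -0.2045 0.1 165.6
```

```text
t 6.4833 d [-0.0105 -0.0551 -0.1188] rv [ 0.0107  0.0069 -0.1848] F [0.6 0.6 0.4] w 0.0748 rot [-179.5    0.5  176.2] j [  5.   9. -16.   1. -64. -99.]
```

>>> carry_out:
  plan:
    - [-0.003,-0.018,-0.025,0.003,0.002,-0.06]
    - [-0.003,-0.018,-0.03,0.004,0.002,-0.06]
    - [-0.003,-0.015,-0.03,0.003,0.002,-0.05]
    - [-0.001,-0.003,-0.02,0,0,-0.01]
    - [0,0,-0.01,0,0,0]
    - [0,0,0,0,0,0]

```text
time_s: 6.98
tcp_pos: [0.515, -0.2132, 0.0988]
eef_rot: [180.0, 0.1, 164.3]
contact_force: [-0.4, 0.3, 0.5]
gripper_width: 0.0875
```

```bash
python3 - <<'E'
from h import *
a=snap('scene','s6.png');b=snap('top','t6.png')
c=np.hstack([cv2.resize(a[110:230,210:350],None,fx=2.8,fy=3),cv2.resize(b[165:255,310:415],None,fx=3.6,fy=4)])[:,:,::-1]
cv2.imwrite('pics/c6.png',c)
E
python3 go.py 0.52 -0.2045 0.0145 165.6
```

```text
t 7.0833 d [ 0.0034  0.0085 -0.0867] rv [0.0012 0.0051 0.0216] F [0.5 0.  1. ] w 0.0877 rot [180.    0.3 164.4] j [  -2.   16.  -24.    0.  -50. -103.]
```

View pics/c6.png

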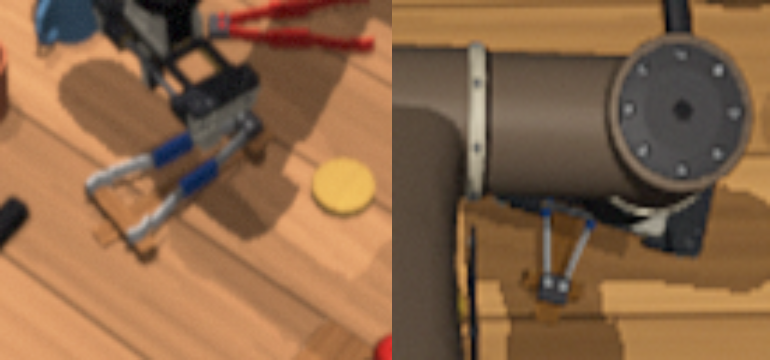

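The gripper is above the blue plates and nothing stands beside them. I correct the offset and descend.

>>> carry_out:
  plan:
    - [0.003,0.008,-0.01,0,0.004,0.02]
    - [0,0,-0.012,0,0,0]
    - [0,0,-0.012,0,0,0]
    - [0,0,-0.01,0,0,0]
    - [0,0,0,0,0,0]

```text
time_s: 7.5
tcp_pos: [0.5252, -0.2023, 0.06]
eef_rot: [180.0, 0.7, 166.0]
contact_force: [0.4, -0.0, -0.1]
gripper_width: 0.0877
```

```bash
python3 go.py 0.52 -0.2045 0.0145 165.6
```

```text
t 7.5 d [-0.0052 -0.0022 -0.0455] rv [ 0.0022  0.0113 -0.0062] F [ 0.4 -0.  -0.1] w 0.0877 rot [180.    0.7 166. ] j [  -1.   19.  -26.    0.  -44. -103.]
```

>>> carry_out:
  plan:
    - [-0.004,-0.002,-0.006,0.002,0.01,-0.006]
    - [0,0,-0.009,0,0,0]
    - [0,0,-0.009,0,0,0]
    - [0,0,-0.009,0,0,0]
    - [0,0,-0.006,0,0,0]
    - [0,0,0,0,0,0]

```text
time_s: 8.0
tcp_pos: [0.5227, -0.2036, 0.0191]
eef_rot: [180.0, 0.2, 165.7]
contact_force: [-0.2, 0.4, -0.9]
gripper_width: 0.0874
```

```bash
python3 go.py 0.52 -0.2045 0.0145 165.6
```

```text
t 8.0 d [-0.0027 -0.0009 -0.0046] rv [ 0.0004  0.0037 -0.0022] F [-0.2  0.4 -0.9] w 0.0874 rot [180.    0.2 165.7] j [  -1.   23.  -28.    0.  -39. -103.]
```

>>> carry_out:
  plan:
    - [-0.003,-0.001,-0.005,0,0.003,0]
    - [0,0,0,0,0,0]

```text
time_s: 8.17
tcp_pos: [0.5191, -0.2048, 0.0131]
eef_rot: [-180.0, -0.0, 165.7]
contact_force: [0.1, 0.1, -0.3]
gripper_width: 0.0874
```

>>> carry_out:
  plan:
    - [0,0,0,0,0,0]
    - [0,0,0,0,0,0]
    - [0,0,0,0,0,0]
    - [0,0,0,0,0,0]
    - [0,0,0,0,0,0]
    - [0,0,0,0,0,0]
    - [0,0,0,0,0,0]
    - [0,0,0,0,0,0]
  fingers: -0.18
  force: 20

```text
time_s: 8.83
tcp_pos: [0.5199, -0.205, 0.0142]
eef_rot: [-180.0, 0.1, 165.7]
contact_force: [-0.3, -0.0, -1.9]
gripper_width: 0.0521
```

```bash
python3 go.py 0.52 -0.2045 0.0145 165.6
```

```text
t 8.8333 d [0.0001 0.0005 0.0003] rv [ 0.0007  0.0016 -0.0021] F [-0.3 -0.  -1.9] w 0.0521 rot [-1.800e+02  1.000e-01  1.657e+02] j [  -1.   23.  -28.    0.  -39. -103.]
```

Width is 52.1 mm, so the plates are carried with open jaws. I lift straight up slowly.

>>> carry_out:
  plan:
    - [0,0,0.004,0,0,0]
    - [0,0,0.008,0,0,0]
    - [0,0,0.012,0,0,0]
    - [0,0,0.016,0,0,0]
    - [0,0,0.02,0,0,0]
    - [0,0,0.02,0,0,0]
    - [0,0,0.02,0,0,0]
    - [0,0,0.02,0,0,0]
    - [0,0,0.02,0,0,0]
    - [0,0,0.015,0,0,0]
    - [0,0,0.005,0,0,0]
    - [0,0,0,0,0,0]

```text
time_s: 9.83
tcp_pos: [0.5159, -0.2047, 0.1871]
eef_rot: [-180.0, -0.0, 165.7]
contact_force: [0.2, 0.0, -2.3]
gripper_width: 0.0518
```

```bash
python3 - <<'E'
from h import *
a=snap('scene','s7.png');b=snap('top','t7.png')
c=np.hstack([cv2.resize(a[90:230,210:350],None,fx=2.8,fy=2.8),cv2.resize(b[145:255,310:415],None,fx=3.6,fy=392/110)])[:,:,::-1]
cv2.imwrite('pics/c7.png',c)
E
python3 go.py 0.512 0.1235 0.175 -180
```

```text
t 9.9333 d [-0.0033  0.3281 -0.0104] rv [ 1.000e-04 -2.400e-03  2.501e-01] F [-0.7 -0.5 -1.9] w 0.0519 rot [-1.800e+02 -1.000e-01  1.657e+02] j [  -1.   11.  -18.   -0.  -61. -103.]
```

View pics/c7.png

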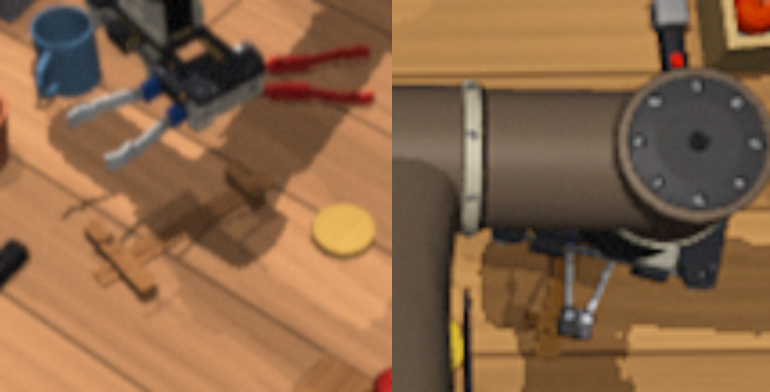

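Run:
```python
from h import *
p=r.get_state()['tcp_pos']; a=np.radians(-14.3); ux=np.array([np.cos(a),np.sin(a),0]); uy=np.array([-ux[1],ux[0],0])
o=p+[0,0,.0188]
for n,x0,y0,fx,fy in (('scene',210,90,2.8,2.8),('top',310,145,3.6,392/110)):
  for nm,x,y in (('jawL',90,33),('jawR',90,-33),('tipL',106,34),('tipR',106,-34),('hinge',-85,0)):
    q=proj(n,o+ux*x/1000+uy*y/1000); print(n,nm,q.round(1),'crop',((q-[x0,y0])*[fx,fy]+[392*(n=='top'),0]).round(0))
im=cv2.imread('pics/s7.png')[115:155,228:290]; cv2.imwrite('pics/c8.png',cv2.resize(im,None,fx=10,fy=10,interpolation=cv2.INTER_CUBIC))
```

```text
scene jawL [253.5 145.6] crop [122. 156.]
scene jawR [240.1 131.7] crop [ 84. 117.]
scene tipL [248.7 148.6] crop [108. 164.]
scene tipR [234.9 134.1] crop [ 70. 124.]
scene hinge [297.6 110.8] crop [245.  58.]
top jawL [362.5 181.2] crop [581. 129.]
top jawR [382.1 185.8] crop [652. 145.]
top tipL [363.3 176.5] crop [584. 112.]
top tipR [383.4 181.2] crop [656. 129.]
top hinge [361.  235.3] crop [576. 322.]
```

View pics/c8.png

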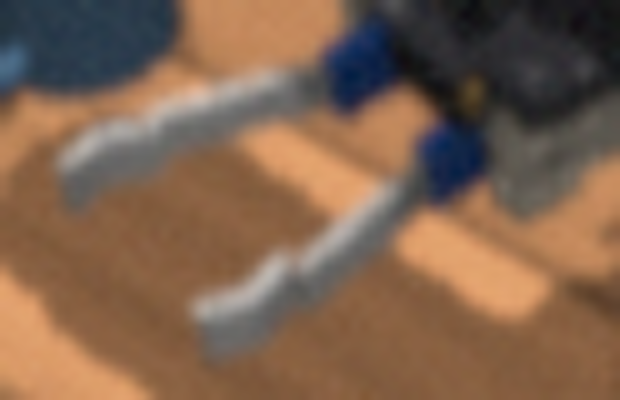

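The jaw tips project within 1 px of where they should be, so the tongs are level and well centred in the grip. I re-measure the apple at the seat from the last clear pictures.

Run:
```python
from h import *
def red(f,box):
    h=cv2.cvtColor(cv2.imread(f),cv2.COLOR_BGR2HSV); m=cv2.inRange(h,(0,160,50),(8,255,255))|cv2.inRange(h,(172,160,50),(180,255,255))
    x0,y0,x1,y1=box; ys,xs=np.nonzero(m[y0:y1,x0:x1]); print(len(xs),xs.min()+x0,xs.max()+x0,ys.min()+y0,ys.max()+y0); return xs.mean()+x0,ys.mean()+y0
a=red('pics/s5.png',(335,215,365,245)); b=red('pics/t5.png',(255,180,285,205))
a2=red('pics/s7.png',(335,215,365,245))
print(a,b,a2,tri(a,b),onz('scene',*a,.072),onz('top',*b,.072), proj('scene',(.6,.1235,.072)),proj('top',(.6,.1235,.072)))
```

```text
169 343 357 222 236
97 264 275 188 198
178 343 358 221 236
(np.float64(350.15976331360946), np.float64(228.7041420118343)) (np.float64(269.5360824742268), np.float64(192.82474226804123)) (np.float64(350.26404494382024), np.float64(228.4438202247191)) (array([0.59917633, 0.12402543, 0.07473571]), np.float64(0.0025402538027342204)) [0.59829303 0.12216154 0.072     ] [0.59907281 0.12543666 0.072     ] [350.2188735  229.39666675] [270.07080132 192.56618206]
```

>>> carry_out:
  plan:
    - [0,0.012,0,0,0,0.015]
    - [0,0.022,0,0,0,0.025]
    - [0,0.03,0,0,0,0.025]
    - [0,0.03,0,0,0,0.025]
    - [0,0.03,0,0,0,0.025]
    - [0,0.03,0,0,0,0.025]
    - [0,0.03,0,0,0,0.025]
    - [0,0.03,0,0,0,0.025]
    - [0,0.03,0,0,0,0.025]
    - [0,0.025,0,0,0,0.02]
    - [0,0.015,0,0,0,0.015]
    - [0,0.005,0,0,0,0]

```text
time_s: 10.93
tcp_pos: [0.5027, 0.0988, 0.1686]
eef_rot: [-179.5, -1.6, -179.4]
contact_force: [0.5, -0.1, -2.0]
gripper_width: 0.0518
```

```bash
python3 go.py 0.509 0.1238 0.14 -180
```

```text
t 10.9333 d [ 0.0063  0.025  -0.0286] rv [ 0.0082 -0.0287 -0.0114] F [ 0.5 -0.1 -2. ] w 0.0518 rot [-179.5   -1.6 -179.4] j [  33.    9.  -23.   -1.  -60. -122.]
```

>>> carry_out:
  plan:
    - [0.003,0.008,0,0.004,-0.01,-0.005]
    - [0.002,0.007,-0.005,0.004,-0.01,-0.005]
    - [0,0.004,-0.005,0,-0.005,0]
    - [0,0,-0.005,0,0,0]
    - [0,0,0,0,0,0]
    - [0,0,0,0,0,0]

```text
time_s: 11.43
tcp_pos: [0.5056, 0.1185, 0.1481]
eef_rot: [-179.8, -0.4, 180.0]
contact_force: [-0.7, -0.2, -1.6]
gripper_width: 0.0522
```

```bash
python3 go.py 0.509 0.1238 0.11 -180;  python3 - <<'E'
from h import *
a=snap('scene','s9.png');b=snap('top','t9.png')
c=np.hstack([cv2.resize(a[160:300,290:430],None,fx=2.8,fy=2.8),cv2.resize(b[145:255,220:325],None,fx=3.6,fy=392/110)])[:,:,::-1]
cv2.imwrite('pics/c9.png',c)
E
```

```text
t 11.4333 d [ 0.0034  0.0053 -0.0381] rv [ 0.0026 -0.0072  0.0001] F [-0.7 -0.2 -1.6] w 0.0522 rot [-179.8   -0.4  180. ] j [  35.   10.  -25.   -0.  -56. -125.]
```

View pics/c9.png

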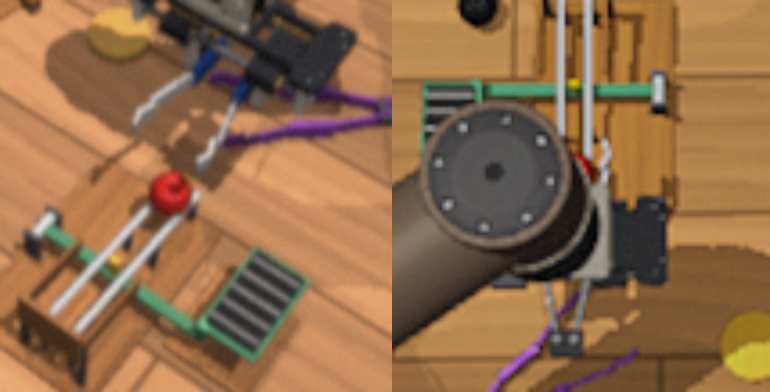

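>>> carry_out:
  plan:
    - [0.003,0.005,-0.008,0.003,-0.007,0]
    - [0,0,-0.01,0,0,0]
    - [0,0,-0.01,0,0,0]
    - [0,0,0,0,0,0]
    - [0,0,0,0,0,0]

```text
time_s: 11.95
tcp_pos: [0.5094, 0.1219, 0.1196]
eef_rot: [179.9, 0.1, 179.8]
contact_force: [0.3, -0.4, -1.2]
gripper_width: 0.0516
```

```bash
python3 go.py 0.509 0.1238 0.053 -180
```

```text
t 11.95 d [-0.0004  0.0019 -0.0666] rv [-0.0013  0.0015  0.0027] F [ 0.3 -0.4 -1.2] w 0.0516 rot [1.799e+02 1.000e-01 1.798e+02] j [  35.   12.  -27.   -0.  -51. -125.]
```

>>> carry_out:
  plan:
    - [0,0.002,-0.006,0,0,0]
    - [0,0,-0.008,0,0,0]
    - [0,0,-0.008,0,0,0]
    - [0,0,-0.004,0,0,0]
    - [0,0,0,0,0,0]

```text
time_s: 12.37
tcp_pos: [0.5095, 0.1238, 0.0913]
eef_rot: [179.9, 0.1, 179.8]
contact_force: [-0.8, -0.3, -2.5]
gripper_width: 0.0518
```

```bash
python3 go.py 0.509 0.1238 0.053 -180;  python3 - <<'E'
from h import *
a=snap('scene','s10.png');b=snap('top','t10.png')
c=np.hstack([cv2.resize(a[190:260,310:390],None,fx=5.5,fy=5.5,interpolation=cv2.INTER_CUBIC),cv2.resize(b[165:255,250:325],None,fx=4.5,fy=385/90)])[:,:,::-1]
cv2.imwrite('pics/c10.png',c)
E
```

```text
t 12.3667 d [-0.0005  0.     -0.0383] rv [-0.0013  0.0017  0.003 ] F [-0.8 -0.3 -2.5] w 0.0518 rot [1.799e+02 1.000e-01 1.798e+02] j [  35.   14.  -29.   -0.  -47. -125.]
```

View pics/c10.png

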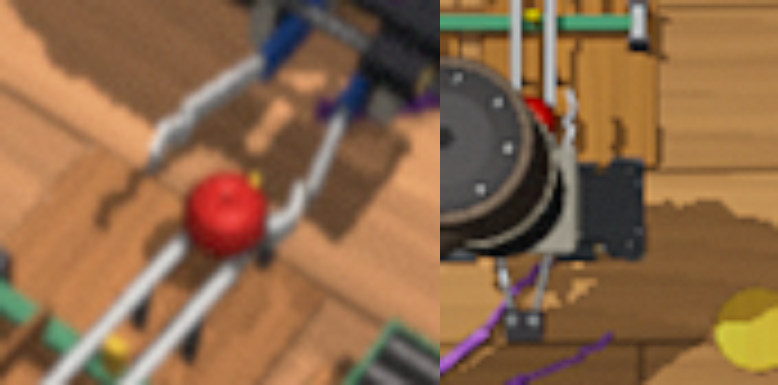

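Run:
```python
from h import *
for y in(-.033,.033):
  for x in (.09,.106):
    q=proj('scene',(.5095+x,.1238+y,.110)); print(q, (q-[310,190])*5.5)
    q=proj('top',(.5095+x,.1238+y,.110)); print('  top', (q-[250,165])*[4.5,4.28]+[440,0])
```

```text
[341.18071526 215.53885338] [171.49393391 140.46369358]
  top [567.05642923 110.08903569]
[337.73055146 219.63307777] [152.51803306 162.98192772]
  top [567.05270582  91.04455876]
[362.08810304 228.42574225] [286.4845667  211.34158239]
  top [482.91481739 111.12708632]
[358.71483792 232.69975734] [267.93160857 234.84866538]
  top [483.06899616  92.07538406]
```

Predicted and seen jaw tips agree: (152,163) vs ≈(155,158), and (268,235) vs ≈(277,228). Descend to apple height in two steps.

>>> carry_out:
  plan:
    - [0,0,-0.005,0,0,0]
    - [0,0,-0.006,0,0,0]
    - [0,0,-0.006,0,0,0]
    - [0,0,-0.002,0,0,0]
    - [0,0,0,0,0,0]

```text
time_s: 12.88
tcp_pos: [0.5105, 0.1243, 0.072]
eef_rot: [179.9, 0.2, 179.9]
contact_force: [-0.4, -0.2, -1.6]
gripper_width: 0.0519
```

```bash
python3 go.py 0.509 0.1238 0.053 -180
```

```text
t 12.8833 d [-0.0015 -0.0005 -0.019 ] rv [-0.0026  0.0042  0.0026] F [-0.4 -0.2 -1.6] w 0.0519 rot [179.9   0.2 179.9] j [  35.   15.  -30.    0.  -45. -125.]
```

>>> carry_out:
  plan:
    - [-0.001,-0.0005,-0.004,-0.002,0.004,0.002]
    - [0,0,-0.005,0,0,0]
    - [0,0,-0.005,0,0,0]
    - [0,0,-0.003,0,0,0]
    - [0,0,0,0,0,0]

```text
time_s: 13.3
tcp_pos: [0.5095, 0.1238, 0.0532]
eef_rot: [180.0, -0.0, 180.0]
contact_force: [-0.3, -1.5, -1.1]
gripper_width: 0.0522
```

```bash
python3 go.py 0.509 0.1238 0.054 -180;  python3 - <<'E'
from h import *
a=snap('scene','s11.png');b=snap('top','t11.png')
c=np.hstack([cv2.resize(a[190:260,310:390],None,fx=5.5,fy=5.5,interpolation=cv2.INTER_CUBIC),cv2.resize(b[165:255,250:325],None,fx=4.5,fy=385/90)])[:,:,::-1]
cv2.imwrite('pics/c11.png',c)
E
```

```text
t 13.3 d [-0.0005  0.      0.0008] rv [-0.0003 -0.0002  0.0004] F [-0.3 -1.5 -1.1] w 0.0522 rot [180.  -0. 180.] j [  35.   17.  -31.   -0.  -42. -125.]
```

View pics/c11.png

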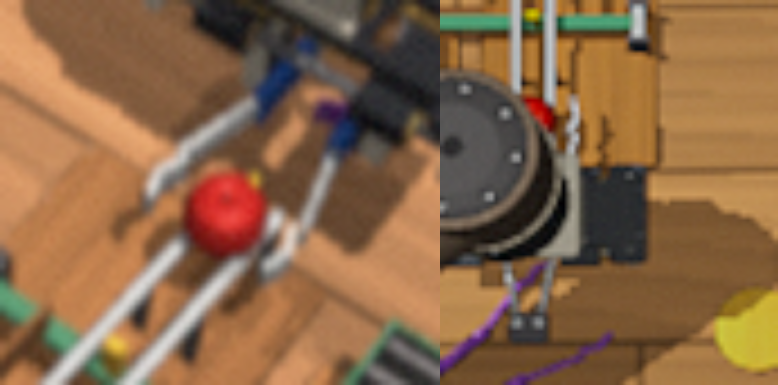

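The jaws straddle the apple on both sides, untouched so far. Squeeze.

>>> carry_out:
  plan:
    - [0,0,0,0,0,0]
    - [0,0,0,0,0,0]
    - [0,0,0,0,0,0]
    - [0,0,0,0,0,0]
    - [0,0,0,0,0,0]
    - [0,0,0,0,0,0]
    - [0,0,0,0,0,0]
    - [0,0,0,0,0,0]
  fingers: 1
  force: 28

```text
time_s: 14.07
tcp_pos: [0.5102, 0.1242, 0.0547]
eef_rot: [179.9, 0.1, 180.0]
contact_force: [-0.4, -0.4, -2.4]
gripper_width: 0.0415
```

```bash
python3 go.py 0.509 0.1238 0.054 -180;  python3 - <<'E'
from h import *
a=snap('scene','s12.png')
cv2.imwrite('pics/c12.png',cv2.resize(a[190:260,310:390],None,fx=6,fy=6,interpolation=cv2.INTER_CUBIC)[:,:,::-1])
E
```

```text
t 14.0667 d [-0.0012 -0.0004 -0.0007] rv [-0.0015  0.0016  0.0001] F [-0.4 -0.4 -2.4] w 0.0415 rot [1.799e+02 1.000e-01 1.800e+02] j [  35.   17.  -31.   -0.  -42. -125.]
```

View pics/c12.png

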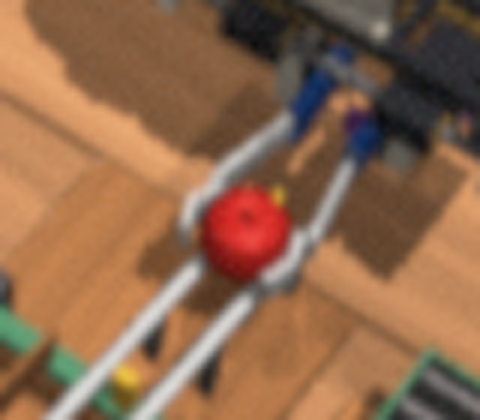

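The jaws have closed on the apple at a width of 41.5 mm. I lift straight up, gently.

>>> carry_out:
  plan:
    - [0,0,0.002,0,0,0]
    - [0,0,0.004,0,0,0]
    - [0,0,0.007,0,0,0]
    - [0,0,0.01,0,0,0]
    - [0,0,0.012,0,0,0]
    - [0,0,0.012,0,0,0]
    - [0,0,0.012,0,0,0]
    - [0,0,0.012,0,0,0]
    - [0,0,0.012,0,0,0]
    - [0,0,0.008,0,0,0]
    - [0,0,0.004,0,0,0]
    - [0,0,0,0,0,0]

```text
time_s: 15.12
tcp_pos: [0.5095, 0.1236, 0.1595]
eef_rot: [179.9, 0.2, 180.0]
contact_force: [-0.4, 0.7, -1.6]
gripper_width: 0.0413
```

```bash
python3 go.py 0.509 0.1238 0.054 -180;  python3 - <<'E'
from h import *
a=snap('scene','s13.png')
cv2.imwrite('pics/c13.png',cv2.resize(a[150:270,290:430],None,fx=4,fy=4,interpolation=cv2.INTER_CUBIC)[:,:,::-1])
E
```

```text
t 15.1167 d [-0.0005  0.0002 -0.1055] rv [-0.0021  0.0029  0.0002] F [-0.4  0.7 -1.6] w 0.0413 rot [179.9   0.2 180. ] j [  35.    9.  -24.   -0.  -56. -125.]
```

View pics/c13.png

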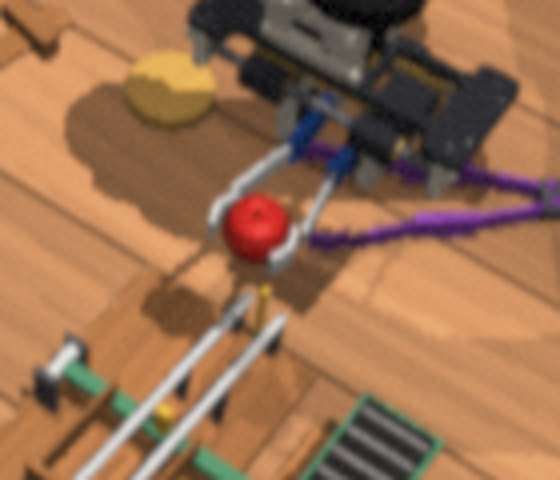

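The apple is held off the chute. I raise it further so all of it is well above 20 cm.

>>> carry_out:
  plan:
    - [0,0,0.004,0,0,0]
    - [0,0,0.008,0,0,0]
    - [0,0,0.013,0,0,0]
    - [0,0,0.015,0,0,0]
    - [0,0,0.015,0,0,0]
    - [0,0,0.015,0,0,0]
    - [0,0,0.015,0,0,0]
    - [0,0,0.013,0,0,0]
    - [0,0,0.008,0,0,0]
    - [0,0,0.004,0,0,0]
    - [0,0,0,0,0,0]
    - [0,0,0,0,0,0]

```text
time_s: 16.17
tcp_pos: [0.5054, 0.1214, 0.2713]
eef_rot: [-179.8, -0.5, 179.9]
contact_force: [-0.1, 0.4, -1.5]
gripper_width: 0.0412
```

>>> carry_out:
  plan:
    - [0,0,0,0,0,0]
    - [0,0,0,0,0,0]
    - [0,0,0,0,0,0]
    - [0,0,0,0,0,0]
    - [0,0,0,0,0,0]
    - [0,0,0,0,0,0]

```text
time_s: 16.67
tcp_pos: [0.504, 0.1208, 0.2678]
eef_rot: [-179.6, -0.8, 179.9]
contact_force: [-0.6, -0.3, -2.0]
gripper_width: 0.0417
```

```bash
python3 go.py 0.509 0.1238 0.28 -180;  python3 - <<'E'
from h import *
a=snap('scene','s14.png'); b=snap('top','t14.png')
cv2.imwrite('pics/c14.png',np.vstack([a[60:340],b[90:300]])[:,:,::-1])
E
python3 go.py 0.509 0.1238 0.28 -180
```

```text
t 16.6667 d [0.005  0.003  0.0122] rv [ 0.007  -0.0141  0.0014] F [-0.6 -0.3 -2. ] w 0.0417 rot [-179.6   -0.8  179.9] j [  35.    5.  -14.   -0.  -72. -125.]
t 16.7667 d [0.005  0.0029 0.0121] rv [ 0.0069 -0.0139  0.0014] F [-0.3  0.5 -2.7] w 0.0415 rot [-179.6   -0.8  179.9] j [  35.    5.  -14.   -0.  -72. -125.]
```

View pics/c14.png

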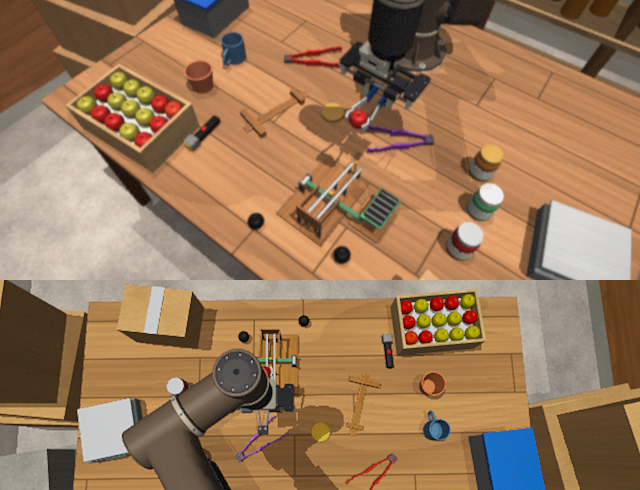

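Run:
```python
from h import *
h=cv2.cvtColor(cv2.imread('pics/s14.png'),cv2.COLOR_BGR2HSV); m=cv2.inRange(h,(0,160,50),(8,255,255))[165:190,345:372]
ys,xs=np.nonzero(m); print('apple px',xs.mean()+345,ys.mean()+165,len(xs),'expected',proj('scene',(.594,.121,.287)),'if at z=.25',proj('scene',(.594,.121,.25)))
a=cv2.imread('pics/s14.png').astype(int);b=cv2.imread('pics/scene0.png').astype(int)
for n,(x,y) in dict(jarA=(488,220),jarG=(486,262),jarR=(465,300),lid=(332,172),mug=(233,108),pot=(200,137),torch=(203,192)).items():
    t=b[y-14:y+14,x-14:x+14].astype(np.uint8); R=cv2.matchTemplate(a[y-24:y+24,x-24:x+24].astype(np.uint8),t,cv2.TM_CCOEFF_NORMED); print(n,np.array(cv2.minMaxLoc(R)[3])-10,R.max().round(2))
s=r.get_state();print(s['tcp_pos'],np.abs(s['qd']).max(),s['gripper_width'])
```

```text
apple px 357.616 177.924 250 expected [357.96973538 178.77688431] if at z=.25 [356.52792933 188.4014231 ]
jarA [0 0] 1.0
jarG [0 0] 1.0
jarR [0 0] 1.0
lid [  2 -10] 0.21
mug [0 0] 1.0
pot [0 0] 0.99
torch [0 0] 1.0
[0.50401829 0.1208867  0.26792811] 0.16245411065111423 0.04145592251270723
```

The apple is at ≈29 cm as predicted (within 1 px), and all the bystanders match. The lid's template match failed because it is shaded and partly hidden, but in the top view it is still at ≈(320,242). I hand the job in.

```bash
python3 -c "
from plant import r
print(r.close_job()); s=r.get_state(); print(s['time_s'],s['tcp_pos'],s['gripper_width'])"
```

```text
the job is handed in; nothing more can be done
None
the job is handed in; nothing more can be done
```

I pressed the green pedal to its stop, held it until the apple rested at the seat, and let it up. I then took the blue tongs, closed the jaws on the apple and lifted it. The job was handed in at about 16.8 s with the apple held steady, its centre about 29 cm above the bench.

**Last checks**
- **Apple and grip:** the apple was seen within 1 px of where it should be. The grip width held at 41.5 mm, and the arm was still.
- **Bystanders:** the jars, mug, pot and torch had not moved in the camera picture.

**Checks that failed or disagreed**
- **Lid:** its image match failed because it was shaded and partly hidden. By eye, in the top view, it was still at its original place, ≈(320, 242).
- **Pedal force:** the force reading touched about 41 N vertically for one reading when the fingertips met the stop, just over the 40 N limit set for the arm or gripper body. I eased off at once and held the pedal with about 16 N.

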